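# Hold back the belt tensioner of a jar mill drive

### The job

Get the jar mill's drive ready for a new belt. First swing the steel keeper bar shut over the bearing block until it snaps into its roller catch; only then push the yellow tensioner arm back by its red post, past the ratchet click, and keep holding it there with the fingers: the program finishes while you still hold the arm back against its spring. Leave the die, jar, tin and wrench lying about undisturbed.

Things in the scene. Friction and masses are not known exactly. Their poses are not given: they have to be found in the camera images.
- drive: Fixed aluminium drive plate, 220 x 380 x 12 mm, on the bench. Origin on the bench, 20 mm nearer the robot than the plate's centre; x along its short side away from the robot, y left, z up; turned up to 0.35 rad. Left half: blue bearing block (top 62 mm) at x 10, y 120 mm; keeper bar; catch block (end wall to 76 mm) at x 85, y 125 mm. Right half: tensioner. Motor pulley, brass pawl: below 43 mm.
- keeper (a joint): Keeper bar angle: 0 = shut (bar along the drive's +x, over the bearing block), growing counter-clockwise from above as it swings open to the left, up to 1.4; starts 0.6 to 1.3. Slight friction, stays where left. In the last 0.1 rad a sprung roller catch resists (about 3 N at the knob), then the bar snaps to its stop at 0 and stays.
- keeper_knob (a point): Centre of the top of the keeper bar's red upright round knob: 14 mm diameter, 45 mm tall above the bar's top face, 105 mm from the hinge axis; knob top 121 mm, bar's top face 76 mm above the bench. The steel bar is 16 mm wide, 10 mm thick and runs on 45 mm beyond the knob.
- keeper_hinge (a point): Point on the vertical hinge axis of the keeper bar, on top of its hinge boss (80 mm above the bench).
- tensioner (a joint): Tensioner arm angle: 0 = at rest, growing counter-clockwise from above as its post is pushed away from the robot; back stop at 0.65. A spring drives it back: 5 N at the post at rest, about 10 N from where the pawl's roller meets the ratchet tooth (0.23); crest at 0.38; by 0.53 the pawl has clicked down behind the tooth (past the click). The pawl does not hold it: let go, it springs back.
- idler_post (a point): Centre of the top of the red upright round post on the end of the yellow tensioner arm: 16 mm diameter, 52 mm tall above the white idler pulley (44 mm diameter, top 58 mm above the bench); post top 110 mm above the bench. Moves on a 120 mm radius about the pivot; at rest the arm points along the drive's -y, turned 0.38 rad towards the robot.
- tensioner_pivot (a point): Point on the vertical pivot axis of the tensioner arm, on top of its hub (46 mm above the bench).
- die: Loose dark graphite die, upright, 72 mm diameter flange near its top, 88 mm tall; origin at the centre of its underside. Bystander.
- jar: Loose white jar with blue cap, 60 mm diameter, 75 mm tall; origin at the centre of its underside. Bystander.
- tin: Loose tin with a green band, 68 mm diameter, 45 mm tall; origin at the centre of its underside. Bystander.
- wrench: Loose steel wrench, 160 mm long, lying flat on the bench to the right of the drive plate; origin under its middle. Bystander.

How it is judged:
On the way, in this order (a step that is already met when the one before it is completed fails the run):
1. the keeper bar is shut in its roller catch (value of joint keeper below 0.025 rad), for 0.2 s.
2. with the keeper shut, the tensioner arm is past its click and held there by the fingers (value of joint keeper below 0.025 rad and value of joint tensioner above 0.53 rad and contact force between the fingers and tensioner above 1 N), for 0.5 s.
At the end, for the whole second after the job is handed in: The keeper bar is shut in its catch (within 0.025 rad), the tensioner arm is still (under 0.1 rad/s) past its click (0.53 rad or more) with the fingers still pressing on it (over 1 N), and die, jar, tin and wrench are within 20 mm of where they started (all of step 2 and velocity of joint tensioner between -0.1 and 0.1 rad/s and distance of each of die, jar, tin, wrench from where it was at the start of the episode below 0.02 m); the arm keeps its last pose, push and grip.
It fails at once if the tensioner is pushed back (over 0.25 rad) while the keeper bar is not shut (value of joint tensioner above 0.25 rad and value of joint keeper above 0.06 rad).
It fails at once if a bystander is displaced by more than 20 mm (distance of any of die, jar, tin, wrench from where it was at the start of the episode above 0.02 m).
It also fails if it takes over 45 s, if anything falls off the work surface, if the arm or the gripper's body presses on something with over 40 N, if the wrist force passes 120 N, or if a joint passes its speed limit or range.

### The arm

A 6-joint arm with a two-finger parallel gripper is mounted at the origin on the work surface. World frame = base frame: x ahead of the robot, y to its left, z up, the work surface at z = 0. Lengths are in m, angles in rad, forces in N, time in s.
With the tool pointing down it reaches from about 0.2 to 0.875 m from the base axis. Payload 3.4 kg.
Tool frame: the origin (TCP) lies on the centre line of the jaws, within the pads' length; the fingertips stand 22 mm ahead of it and the grasp point (between the pads) lies 3 mm ahead of it; z points along the fingers, y is the line along which they close (so a half turn about z gives the same grasp; the last joint's range is limited). The gripper opens to 94 mm and grips with 3 to 60 N. Pads are 16 mm wide; open, the fingers measure 119 mm over their backs; the gripper's body (75 mm by 177 mm) begins 78 mm behind the grasp point.
Start: joints at [-1.444, 0.276, 1.505, -0, 1.361, -0.121], TCP at [0.141, -0.557, 0.227] pointing down, gripper open.
Joint ranges: [-2.89, 2.89], [-0.75, 2.08], [0.22, 2.7], [-1.18, 4.32], [0.11, 2.71], [-2.7, 2.7]. Speed limits (rad/s): [2.57, 2.57, 3.14, 3.14, 3.14, 3.14].

### API

Orientations are given as [roll, pitch, yaw] about the fixed x, y, z axes, in that order (R = Rz(yaw) Ry(pitch) Rx(roll)).
In Python, from bench import robot gives the robot as it stands. The module is installed in compiled form; this text tells all that it offers.
- The arm moves only by the shell command python3 -m handwheel 'ROWS'. ROWS is text: rows parted by semicolons, each of 7 numbers parted by spaces: the turn, a rotation vector about the world's x, y, z each as a share of 1.5 rad, from -1 to 1, then the shift along the world's x, y, z each as a share of 600 mm, from -1 to 1, then the gripper's target within -1 to 1 (fully open at 1, half-way at 0, shut at -1). A call has 1 to 20 rows; each row is the pose to reach, as a shift and turn from the pose commanded when the call began; what a row does not reach only later rows make up. A row lasts 1/12 s, in which the tool goes at most 41.7 mm and 7.16 degrees, less where a joint would pass 70% of its speed; a pose out of reach is approached as far as the arm can. A call with a number of a shift or a turn outside -1 to 1 is refused whole. A call with a gripper value outside its range is refused whole. The fingers move at their own pace and stop on an object; the grip force is fixed at half the most. Time passes only in rows, so rows that repeat a pose let the fingers close. It gives the time, the measured TCP pose, the force, the opening and the grip force at its end, in the units of the state.
- robot.read_state(): the state, without advancing time (a new reading comes with each control period).
- robot.read_camera(name): name is "side" or "top" or "wrist"; returns the picture (480x640x3 uint8, red, green, blue); there is no depth.
- robot.get_calibration(name): a dict with "intrinsics" (3x3 intrinsics, pixels), "view" (4x4, takes a point from world to camera coordinates); the wrist camera has in their place "T_tool_cam" (4x4, takes a point from camera to tool coordinates, whose origin is the TCP and whose axes are the flange's). Camera axes: x right, y up, looking along -z (the intrinsics and any distortion apply to the point x, -y, -z); pixel columns grow to the right and rows downward; lengths in m; the calibration is good to about 2 mm. A picture is of the moment at which its call begins: read the wrist's pose just before it. get_calibration takes no time and is no camera call.
- robot.sign_off(): hands the job in; it is judged then, once.
Trained networks look in the newest picture that a camera, given by its name, has taken for a name from the list of things; names that differ only in an ending like _2 or _b are one class to them, and where a whole thing is asked for, a point or a joint stands for the part that bears it (a point fixed in the world has none). Each returns a list of dicts, best first, with "conf" (0 to 1); they miss things now and then, are a little off and sometimes report something else, mostly with a low value. They report only what shows in the picture. A call takes as long as a camera call.
- robot.regions_of(camera, target): "mask" (480x640 bool, what is visible of it) and "bbox" ([left, top, right, bottom] in pixels, round what is visible of it).
The state is a dict: "clock": time; "qpos": joint angles; "dq": joint speeds; "joint_efforts": joint torques, N m; "tool_pos": TCP position; "tool_rot": TCP orientation; "contact_force": force on the tool from outside, world axes, zero at the start; "moment": the same for the moment, N m; "opening": finger opening in m; "grip_force": force on a finger pad.
Only numpy, scipy, OpenCV 4.12 (cv2) and the standard library are available. Lean on these libraries where they do the work, as an engineer would, in place of code of your own. Each camera call takes 0.05 s, during which the arm holds its last target. There are 200 camera calls.

## Working session

There is one attempt and no reset: what is moved stays moved. The work goes in short steps, Python scripts to look and compute and a shell command to move; the robot and the scene stay as the last step left them, time stands still between calls to the robot, and variables do not carry over. Pictures are saved under pics/ and viewed, at most 10 in all, crops included, and the job is handed in when it is done.

```bash
mkdir -p pics
cat > h.py <<'E'
import numpy as np,cv2
from bench import robot
def cal(n):
    c=robot.get_calibration(n);return np.array(c['intrinsics']),np.array(c['view']),c
def proj(n,P):
    K,V,_=cal(n);p=V[:3,:3]@np.array(P)+V[:3,3];q=K@np.array([p[0],-p[1],-p[2]]);return q[:2]/q[2]
def ray(n,uv):
    K,V,_=cal(n);d=np.linalg.inv(K)@np.array([uv[0],uv[1],1.]);d=np.array([d[0],-d[1],-d[2]])
    R=V[:3,:3];return -R.T@V[:3,3],R.T@d
def atz(n,uv,z):
    o,d=ray(n,uv);return o+d*(z-o[2])/d[2]
E
python3 - <<'E'
from h import *
s=robot.read_state();print(s)
for n in('top','side'):
    im=robot.read_camera(n);cv2.imwrite(f'pics/{n}0.png',im[:,:,::-1])
    K,V,c=cal(n);print(n,c.keys(),K.round(1).tolist(),(-V[:3,:3].T@V[:3,3]).round(3))
    for t in['drive','keeper','keeper_knob','idler_post','tensioner','die','jar','tin','wrench']:
        for r in robot.regions_of(n,t)[:2]:
            m=r['mask'];ys,xs=np.nonzero(m);print(t,round(r['conf'],2),np.round(r['bbox']),xs.mean().round(1),ys.mean().round(1),len(xs))
E
```

```text
{'clock': 0.0, 'qpos': array([-1.44396041e+00,  2.76597816e-01,  1.50605434e+00, -1.55658325e-05,
        1.36072355e+00, -1.21001759e-01]), 'dq': array([ 2.76409951e-04, -2.28438555e-04, -4.19131537e-04, -2.78926322e-03,
        7.31806877e-04,  9.01099312e-05]), 'joint_efforts': array([ 1.46067072e-03, -4.04585695e+01, -2.37230802e+01,  7.04104174e-02,
        3.46292253e-02, -1.28326228e-04]), 'tool_pos': array([ 0.14097631, -0.55692988,  0.22663451]), 'tool_rot': array([-3.13982080e+00, -2.00120381e-04,  2.47840755e-01]), 'contact_force': array([-0.24656667,  0.61147208,  0.13819141]), 'moment': array([-0.01445597, -0.00386517,  0.02564977]), 'grip_force': 0.0, 'opening': 0.09409848622603777}
top dict_keys(['intrinsics', 'view']) [[446.1, 0.0, 313.6], [0.0, 446.1, 233.5], [0.0, 0.0, 1.0]] [ 0.453 -0.029  0.981]
drive 0.96 [163. 204. 376. 332.] 278.1 266.7 17706
keeper 0.79 [160. 266. 235. 315.] 199.8 290.8 720
keeper_knob 0.86 [162. 265. 234. 317.] 198.7 289.8 776
idler_post 0.9 [279. 248. 359. 283.] 315.9 266.4 1250
tensioner 0.71 [277. 249. 360. 282.] 315.2 265.9 1244
tensioner
[... 163 characters left out ...]
192.] 268.3 174.5 813
wrench 0.74 [412. 236. 454. 306.] 432.0 269.7 680
side dict_keys(['intrinsics', 'view']) [[582.1, 0.0, 316.7], [0.0, 582.1, 240.0], [0.0, 0.0, 1.0]] [0.312 0.712 0.797]
drive 0.84 [247. 221. 401. 407.] 328.2 321.2 18985
keeper 0.63 [283. 332. 374. 392.] 325.6 360.9 1421
keeper_knob 0.94 [284. 331. 374. 391.] 325.7 361.0 1266
idler_post 0.9 [314. 218. 378. 300.] 348.8 268.1 1205
tensioner 0.73 [320. 224. 376. 300.] 348.8 268.2 1204
die 0.94 [231. 215. 267. 263.] 250.6 238.6 1290
jar 0.91 [192. 313. 232. 366.] 211.4 337.8 1569
tin 0.6 [207. 268. 241. 305.] 225.0 286.9 1144
wrench 0.71 [348. 206. 418. 218.] 384.9 210.2 540
wrench 0.61 [318. 220. 377. 303.] 348.0 268.8 1321
```

View pics/top0.png

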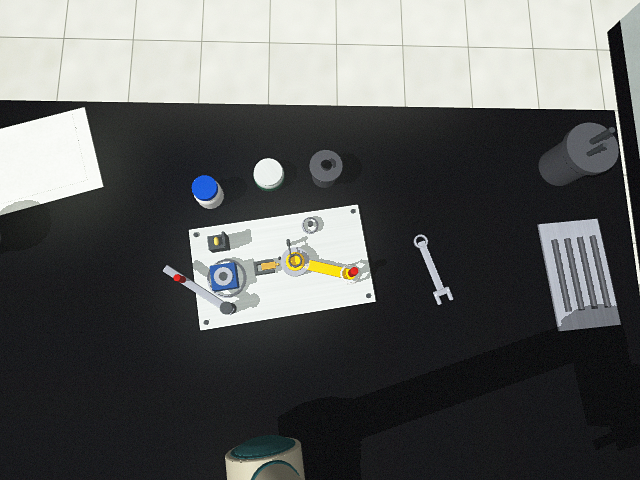

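View pics/side0.png

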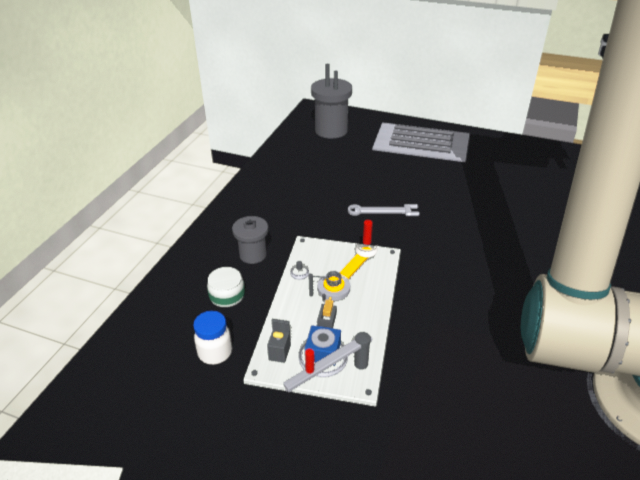

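Top view: keeper knob about (178,278), hinge (228,308), post (353,271), pivot (295,260). Side view: knob (310,360), post (368,232). The bar is open and overhangs the plate on the left. The jar, tin and die stand beyond the plate.

Run:
```python
from h import *
for n in('top','side'):
    im=cv2.imread(f'pics/{n}0.png').astype(int);m=((im[:,:,2]>110)&(im[:,:,1]<60)&(im[:,:,0]<60)).astype(np.uint8)
    k,l,st,c=cv2.connectedComponentsWithStats(m)
    for i in range(1,k):
        if st[i,4]>15:print(n,st[i],c[i].round(1))
def tri(a,b):
    (o,d),(p,e)=ray('top',a),ray('side',b)
    A=np.array([d,-e]).T;t=np.linalg.lstsq(A,p-o,rcond=None)[0];return ((o+d*t[0]+p+e*t[1])/2).round(4),np.linalg.norm(o+d*t[0]-p-e*t[1]).round(4)
# plate corners by top view
print('hinge',atz('top',(228,308),.08),tri((228,308),(363,336)))
print('pivot',atz('top',(295,260),.046),tri((295,260),(333,276)))
for z in(.085,.121):print('knob',atz('top',(177.5,278.5),z))
for z in(.06,.11):print('post',atz('top',(353,271.5),z))
print('plate',[atz('top',u,.012).round(3).tolist() for u in((190,230),(357,206),(375,301),(201,330))])
```

```text
top [348 267  10  10  67] [352.7 271.5]
top [173 274   8   7  38] [176.6 277.3]
side [363 220  10  25 194] [367.2 231.8]
side [306 349   8  24 176] [309.5 360.7]
hinge [0.47320628 0.1067565  0.08      ] (array([0.4731, 0.1068, 0.0799]), np.float64(0.0001))
pivot [ 0.57366159 -0.02505736  0.046     ] (array([ 0.5717, -0.0251,  0.0636]), np.float64(0.0006))
knob [0.53093657 0.20755657 0.085     ]
knob [0.52782356 0.19805325 0.121     ]
post [ 0.54822124 -0.14558825  0.06      ]
post [ 0.5430767  -0.13925962  0.11      ]
plate [[0.643, 0.206, 0.012], [0.701, -0.163, 0.012], [0.489, -0.198, 0.012], [0.429, 0.172, 0.012]]
```

```bash
python3 -m handwheel '0 0 0.135 0.645 1 0 -0.1;0 0 0.135 0.645 1 0 -0.1;0 0 0.135 0.645 1 0 -0.1;0 0 0.135 0.645 1 0 -0.1;0 0 0.135 0.645 1 0 -0.1;0 0 0.135 0.645 1 0 -0.1;0 0 0.135 0.645 1 0 -0.1;0 0 0.135 0.645 1 0 -0.1;0 0 0.135 0.645 1 0 -0.1;0 0 0.135 0.645 1 0 -0.1;0 0 0.135 0.645 1 0 -0.1;0 0 0.135 0.645 1 0 -0.1;0 0 0.135 0.645 1 0 -0.1;0 0 0.135 0.645 1 0 -0.1;0 0 0.135 0.645 1 0 -0.1;0 0 0.135 0.645 1 0 -0.1;0 0 0.135 0.645 1 0 -0.1;0 0 0.135 0.645 1 0 -0.1;0 0 0.135 0.645 1 0 -0.1'
python3 -m handwheel '0 0 0 0 0.255 0 -0.1;0 0 0 0 0.255 0 -0.1;0 0 0 0 0.255 0 -0.1;0 0 0 0 0.255 0 -0.1;0 0 0 0 0.255 0 -0.1;0 0 0 0 0.255 0 -0.1'
python3 - <<'E'
from h import *
from scipy.spatial.transform import Rotation as Ro
s=robot.read_state();im=robot.read_camera('wrist')
c=robot.get_calibration('wrist');K=np.array(c['intrinsics']);T=np.array(c['T_tool_cam']);print(s['tool_pos'],s['tool_rot'],s['qpos'])
W=np.eye(4);W[:3,:3]=Ro.from_euler('xyz',s['tool_rot']).as_matrix();W[:3,3]=s['tool_pos'];C=W@T
print('cam',C[:3,3])
def pj(P):
    p=C[:3,:3].T@(np.array(P)-C[:3,3]);q=K@[p[0],-p[1],-p[2]];return q[:2]/q[2]
im=im[:,:,::-1].copy()
m=((im[:,:,2]>110)&(im[:,:,1]<60)&(im[:,:,0]<60)).astype(np.uint8)
k,l,st,cc=cv2.connectedComponentsWithStats(m)
for i in range(1,k):
    if st[i,4]>30:print(st[i],cc[i])
for P,col in(((.528,.196,.121),(0,255,0)),((.528,.196,.076),(255,255,0)),((.473,.107,.08),(255,0,255))):
    u=pj(P);print(u);cv2.circle(im,tuple(int(v) for v in u),4,col,1)
cv2.imwrite('pics/w1.png',im)
E
```

```text
clock: 2.58
tool_pos: [0.529, 0.0446, 0.2271]
tool_rot: [-3.141, 0.0, 0.454]
contact_force: [-0.0, 0.1, -0.3]
opening: 0.0423
grip_force: 0.0
clock: 3.08
tool_pos: [0.5274, 0.1948, 0.2274]
tool_rot: [3.14, 0.001, 0.452]
contact_force: [-0.3, -0.2, 0.4]
opening: 0.0419
grip_force: 0.0
[0.52741275 0.19483822 0.22741927] [3.14046531e+00 1.17442606e-03 4.51587391e-01] [ 2.31019746e-01  2.57335614e-01  1.53137602e+00 -1.38957335e-03
  1.35378055e+00  1.35052783e+00]
cam [0.58933558 0.2235448  0.38550497]
[317.82343624 243.20746784]
[318.19322796 230.46320601]
[379.47525119 325.63822633]
```

View pics/w1.png

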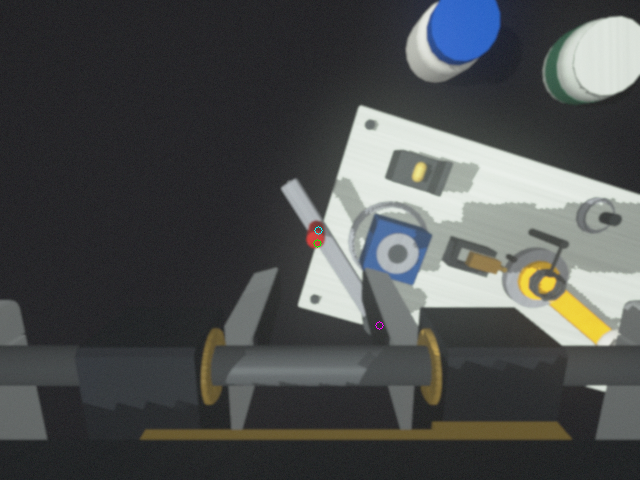

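The projected knob (318,243) sits on the red knob at about (316,236) in the wrist view, within about 3 mm. Next I descend and close loosely around it.

```bash
python3 -m handwheel '0 0 0 0.003 0.003 -0.07 -0.1;0 0 0 0.003 0.003 -0.14 -0.1;0 0 0 0.003 0.003 -0.2 -0.1;0 0 0 0.003 0.003 -0.2 -0.1;0 0 0 0.003 0.003 -0.2 -0.57;0 0 0 0.003 0.003 -0.2 -0.57;0 0 0 0.003 0.003 -0.2 -0.57;0 0 0 0.003 0.003 -0.2 -0.57'
python3 - <<'E'
from h import *
a=[]
for n in('side','wrist'):
    im=robot.read_camera(n)
    a.append(im[200:440,150:470] if n=='side' else im[100:340,160:480])
cv2.imwrite('pics/c2.png',np.hstack(a)[:,:,::-1])
E
```

```text
clock: 3.8
tool_pos: [0.5317, 0.1974, 0.1102]
tool_rot: [3.14, -0.005, 0.45]
contact_force: [0.2, 0.1, 0.1]
opening: 0.0211
grip_force: 0.3
```

View pics/c2.png

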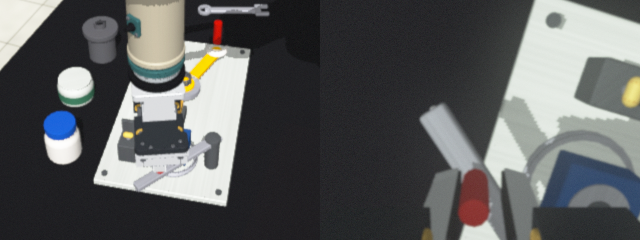

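The red knob stands between the fingers (crop pixel about (475,197)) and the bar is visible beneath. The bystanders are clear, so I sweep the arc.

```bash
python3 -m handwheel '0 0 0 0.015 -0.011 0 -0.57;0 0 0 0.03 -0.023 0 -0.57;0 0 0 0.042 -0.036 0 -0.57;0 0 0 0.053 -0.05 0 -0.57;0 0 0 0.062 -0.065 0 -0.57;0 0 0 0.07 -0.08 0 -0.57;0 0 0 0.074 -0.092 0 -0.57;0 0 0 0.078 -0.105 0 -0.57;0 0 0 0.08 -0.115 0 -0.57;0 0 0 0.08 -0.122 0 -0.57;0 0 0 0.08 -0.127 0 -0.57;0 0 0 0.08 -0.13 0 -0.57;0 0 0 0.08 -0.13 0 -0.57'
python3 - <<'E'
from h import *
for n in('top','wrist'):
    im=robot.read_camera(n);cv2.imwrite(f'pics/{n}3.png',im[:,:,::-1])
E
```

```text
clock: 4.98
tool_pos: [0.5781, 0.1248, 0.1073]
tool_rot: [-3.132, -0.006, 0.447]
contact_force: [1.9, 15.9, -3.3]
opening: 0.0206
grip_force: 6.5
```

View pics/wrist3.png

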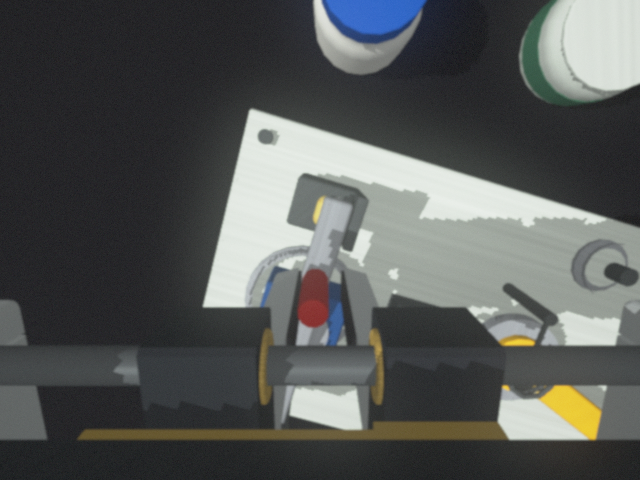

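The bar lies over the catch with 16 N of reaction (the catch needs about 3 N), so it seems to be at its stop. I open, lift and verify from above.

```bash
python3 -m handwheel '0 0 0 0 0.01 0 -0.1;0 0 0 0 0.01 0 -0.1;0 0 0 0 0.01 0 -0.1;0 0 0 0 0.01 0.07 -0.1;0 0 0 0 0.01 0.14 -0.1;0 0 0 0 0.01 0.2 -0.1;0 0 0.15 -0.1 -0.1 0.2 -0.1;0 0 0.3 -0.14 -0.2 0.2 -0.1;0 0 0.4 -0.14 -0.27 0.2 -0.1;0 0 0.5 -0.14 -0.35 0.2 -0.1;0 0 0.6 -0.14 -0.4 0.2 -0.1;0 0 0.79 -0.14 -0.43 0.2 -0.1;0 0 0.79 -0.14 -0.43 0.2 -0.1;0 0 0.79 -0.14 -0.43 0.2 -0.1;0 0 0.79 -0.14 -0.43 0.2 -0.1'
python3 - <<'E'
from h import *
im=robot.read_camera('top')[:,:,::-1];cv2.imwrite('pics/top4.png',cv2.resize(im[190:350,150:400],None,fx=3,fy=3))
h=np.array([.473,.107])
for a in(0,.025,.1):
    print(a,proj('top',(*(h+.105*np.array([np.cos(.157+a),np.sin(.157+a)])),.121)),proj('top',(*(h+.15*np.array([np.cos(.157+a),np.sin(.157+a)])),.076)))
m=((im[:,:,2]>110)&(im[:,:,1]<60)&(im[:,:,0]<60)).astype(np.uint8)
k,l,st,cc=cv2.connectedComponentsWithStats(m)
for i in range(1,k):
    if st[i,4]>15:print(st[i],cc[i])
E
```

```text
clock: 6.33
tool_pos: [0.4927, -0.1434, 0.2275]
tool_rot: [-3.141, 0.003, 1.503]
contact_force: [-0.7, 0.9, 0.5]
opening: 0.0423
grip_force: 0.0
0 [217.94643895 253.22451393] [219.11886291 234.84970198]
0.025 [216.58820581 253.4465992 ] [217.28953604 235.14374462]
0.1 [212.54257822 254.31175418] [211.83907211 236.29216054]
[213 250   7   9  37] [215.91891892 252.97297297]
```

View pics/top4.png

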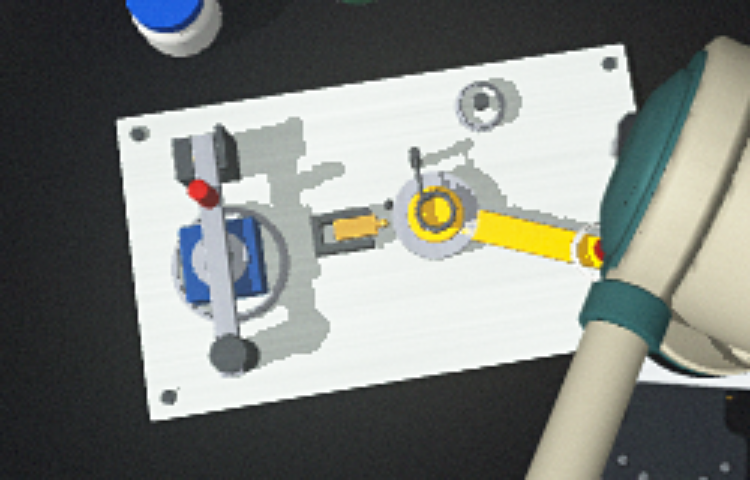

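Keeper: the bar runs from the hinge (233,355) to its end at (204,132) in the crop, against the catch end wall. The prediction is (207,135) for shut and (185,139) for 0.1 rad open, so it is shut. I move over the post.

```bash
python3 -m handwheel '0 0 0.05 0.04 0.003 -0.03 -0.1;0 0 0.05 0.087 0.005 -0.06 -0.1;0 0 0.05 0.087 0.005 -0.06 -0.1;0 0 0.05 0.087 0.005 -0.06 -0.1'
python3 - <<'E'
from h import *
from scipy.spatial.transform import Rotation as Ro
s=robot.read_state();im=robot.read_camera('wrist')[:,:,::-1].copy()
c=robot.get_calibration('wrist');K=np.array(c['intrinsics']);T=np.array(c['T_tool_cam'])
W=np.eye(4);W[:3,:3]=Ro.from_euler('xyz',s['tool_rot']).as_matrix();W[:3,3]=s['tool_pos'];C=W@T
def pj(P):
    p=C[:3,:3].T@(np.array(P)-C[:3,3]);q=K@[p[0],-p[1],-p[2]];return q[:2]/q[2]
for P in((.545,-.14,.11),(.545,-.14,.058),(.5737,-.025,.046)):
    u=pj(P);print(u);cv2.circle(im,tuple(int(v) for v in u),4,(0,255,0),1)
cv2.imwrite('pics/w5.png',im)
E
```

```text
clock: 6.72
tool_pos: [0.5456, -0.1355, 0.19]
tool_rot: [-3.138, -0.001, 1.576]
contact_force: [-0.1, 0.1, -0.1]
opening: 0.0421
grip_force: 0.0
[319.02410585 258.85970735]
[319.56653336 240.73208967]
[357.24335122  93.85425288]
```

View pics/w5.png

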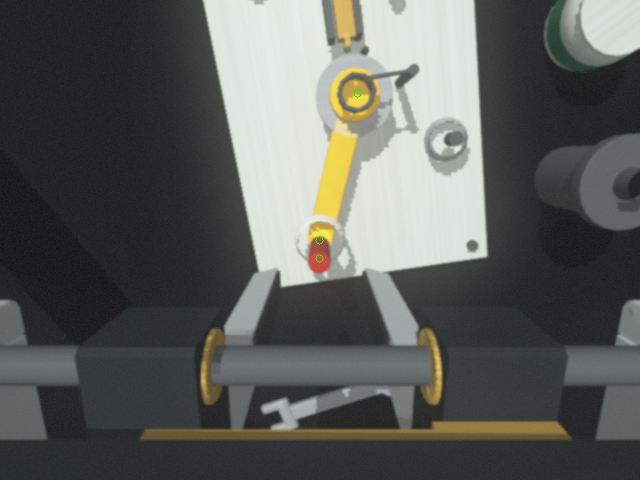

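The projections sit on the post (319,259) and pivot (357,93), so the estimate is good. I descend, shift y by -5 mm and close on the post.

```bash
python3 -m handwheel '0 0 0 0 -0.008 -0.06 -0.1;0 0 0 0 -0.008 -0.12 -0.1;0 0 0 0 -0.008 -0.16 -0.1;0 0 0 0 -0.008 -0.16 -0.1;0 0 0 0 -0.008 -0.16 -0.1;0 0 0 0 -0.008 -0.16 -1;0 0 0 0 -0.008 -0.16 -1;0 0 0 0 -0.008 -0.16 -1;0 0 0 0 -0.008 -0.16 -1;0 0 0 0 -0.008 -0.16 -1'
```

```text
clock: 7.6
tool_pos: [0.5444, -0.1407, 0.0966]
tool_rot: [-3.139, 0.001, 1.578]
contact_force: [-5.4, -0.4, 7.0]
opening: 0.0155
grip_force: 30.0
```

```bash
python3 -m handwheel '0 0 0.03 0.015 -0.003 0 -1;0 0 0.06 0.03 -0.0045 0 -1;0 0 0.09 0.045 -0.0045 0 -1;0 0 0.12 0.06 -0.0043 0 -1;0 0 0.15 0.075 -0.002 0 -1;0 0 0.18 0.089 0 0 -1;0 0 0.21 0.1 0.003 0 -1;0 0 0.24 0.11 0.006 0 -1;0 0 0.27 0.118 0.009 0 -1;0 0 0.27 0.123 0.011 0 -1;0 0 0.27 0.123 0.011 0 -1;0 0 0.27 0.123 0.011 0 -1;0 0 0.27 0.123 0.011 0 -1;0 0 0.27 0.123 0.011 0 -1;0 0 0.27 0.123 0.011 0 -1;0 0 0.27 0.123 0.011 0 -1;0 0 0.27 0.123 0.011 0 -1;0 0 0.27 0.123 0.011 0 -1'
python3 - <<'E'
from h import *
im=robot.read_camera('wrist');cv2.imwrite('pics/w6.png',im[:,:,::-1])
p=robot.read_state()['tool_pos'];print(p,np.arctan2(p[1]+.025,p[0]-.5737)+1.794, np.hypot(p[1]+.025,p[0]-.5737))
E
```

```text
clock: 9.1
tool_pos: [0.6162, -0.1363, 0.0966]
tool_rot: [-3.134, 0.001, 1.983]
contact_force: [-9.3, -5.6, 7.6]
opening: 0.0157
grip_force: 30.0
[ 0.61615772 -0.13627147  0.0965694 ] 0.5877208019831937 0.11909658982904704
```

View pics/w6.png

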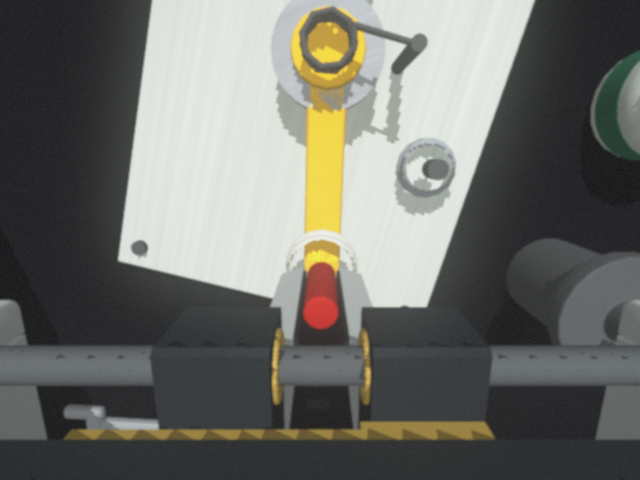

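The red post (321,300) is gripped between the fingers, and the arm is swung to about 0.59–0.61 rad: the chord moved is 72 mm on the 120 mm radius. The die is clear. I hold a little longer, check the keeper and bystanders from above, then sign off.

```bash
python3 -m handwheel '0 0 0 0.002 0.001 0 -1;0 0 0 0.002 0.001 0 -1;0 0 0 0.002 0.001 0 -1;0 0 0 0.002 0.001 0 -1;0 0 0 0.002 0.001 0 -1;0 0 0 0.002 0.001 0 -1;0 0 0 0.002 0.001 0 -1;0 0 0 0.002 0.001 0 -1'
python3 - <<'E'
from h import *
im=robot.read_camera('top')[:,:,::-1]
a=cv2.imread('pics/top0.png');cv2.imwrite('pics/top7.png',np.hstack([a[130:350,150:470],im[130:350,150:470]]))
E
```

```text
clock: 9.82
tool_pos: [0.6172, -0.1359, 0.0965]
tool_rot: [-3.133, 0.001, 1.984]
contact_force: [-9.3, -6.1, 7.7]
opening: 0.0162
grip_force: 30.0
```

View pics/top7.png

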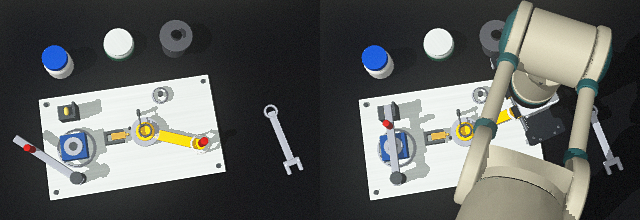

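Compared side by side, the jar, tin and wrench are where they were (the visible part of the die too), and the keeper is still shut.

```bash
python3 -c "
from bench import robot
print(robot.sign_off())"
```

```text
the job is handed in; nothing more can be done
None
```

The job is handed in at about 10 s on the clock, with the keeper bar shut in its catch, the tensioner gripped at about 0.6 rad (past its click) and the bystanders unmoved as far as the camera shows; the sign-off returned no verdict.

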